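Put a freshly glued pile of leather panels under the pressing board and weight

ROBOT

A 6-joint arm with a two-finger parallel gripper is mounted at the origin on the work surface. World frame = base frame: x ahead of the robot, y to its left, z up, the work surface at z = 0. Lengths are in m, angles in rad, forces in N, time in s.
With the tool pointing down it reaches from about 0.3 to 0.875 m from the base axis. Payload 6.4 kg.
Tool frame: the origin (TCP) lies between the finger pads; the fingertips stand ctrl.tip_extent ahead of it and the grasp point (between the pads) is the TCP (ctrl.tip_extent is the distance from the TCP to the fingertips, in m); z points along the fingers, y is the line along which they close (so a half turn about z gives the same grasp; the last joint's range is limited). The gripper opens to 85 mm and grips with 20 to 120 N. Pads are 22 mm wide; open, the fingers measure 114 mm over their backs; the gripper's body (76 mm by 85 mm) begins 54 mm behind the grasp point. The pads swing forward as they close: fully open they stand 13 mm farther back than shut.
Start: joints at [-1.416, 0.181, 1.607, -0, 1.354, -0.206], TCP at [0.203, -0.538, 0.25] pointing down, gripper open.
Joint ranges: [-2.99, 2.99], [-0.89, 2.07], [0.3, 2.58], [-1.14, 4.28], [0, 2.63], [-3.12, 3.12]. Speed limits (rad/s): [2.57, 2.57, 3.01, 3.14, 3.14, 3.14].

INTERFACE

Orientations are given as a unit quaternion [w, x, y, z].
In Python, from bench import ctrl gives the robot as it stands.
- The arm moves only by the tool send_rows, never from a script. Its arguments are lists of equal length, an entry for each row: "dr": the turn, a rotation vector about the tool's x, y, z in units of 6 degrees (1.0 is 6 degrees), a list of three; "xyz": the shift along the tool's x, y, z in cm, a list of three; "jaw": the opening in per cent of the stroke, from 0 (shut) to 100 (fully open). In form: {"dr": [[wx, wy, wz], ...], "xyz": [[dx, dy, dz], ...], "jaw": [jaw, ...]}. A call has exactly 8 rows; each row is the pose to reach, as a shift and turn from the pose commanded when the call began, along the tool's axes at that moment; what a row does not reach only later rows make up. A row lasts 1/8 s, in which the tool goes at most 62.5 mm and 10.7 degrees, less where a joint would pass 70% of its speed; a pose out of reach is approached as far as the arm can. A call with a gripper value outside its range is refused whole. The fingers move at their own pace and stop on an object; the grip force is fixed at half the most. Time passes only in rows, so rows that repeat a pose let the fingers close, or fill a call up. It gives the time, the measured TCP pose, the force, the opening and the grip force at its end, in the units of the state.
- ctrl.get_obs(): the state, without advancing time (a new reading comes with each control period).
- ctrl.camera(name): name is "scene" or "top" or "wrist"; returns the picture (384x512x3 uint8, red, green, blue); there is no depth.
- ctrl.calibration(name): a dict with "camera_matrix" (3x3 intrinsics, pixels), "D" ([k1, k2, p1, p2, k3] as OpenCV has them; the pictures are not rectified), "world_from_camera" (4x4, takes a point from camera to world coordinates). Camera axes: x right, y up, looking along -z (the intrinsics and any distortion apply to the point x, -y, -z); pixel columns grow to the right and rows downward; lengths in m; the calibration is good to about 2 mm. A picture is of the moment at which its call begins: read the wrist's pose just before it. calibration takes no time and is no camera call; for the wrist camera it gives the pose at the moment of the call.
- ctrl.hand_in(): hands the job in; it is judged then, once.
The state is a dict: "time_s": time; "q": joint angles; "dq": joint speeds; "joint_efforts": joint torques, N m; "eef_pos": TCP position; "eef_rot": TCP orientation; "wrist_force": force on the tool from outside, world axes, zero at the start; "torque": the same for the moment, N m; "opening": opening from 0.0 (shut) to 1.0 (fully open); "grasp_force": force on a finger pad.
Only numpy, scipy, OpenCV 4.12 (cv2) and the standard library are available. Lean on these libraries where they do the work, as an engineer would, in place of code of your own. Each camera call takes 0.05 s, during which the arm holds its last target. There are 200 camera calls.

TASK

The pile of dark red leather panels on the stone slab has just been glued and has to be pressed: take the iron weight off the wooden pressing board and stand it aside, then lay the board on the red pile, square with it and centred so that it covers the pile, and then stand the weight in the middle of the board, lengthways along it. Lower the board and the weight gently, keep hold of each until you feel it touch down, and do not drop them or push down on the pile. The iron must never touch the leather, the tan pile must not be touched, and everything else stays upright where it is, without being knocked.

Things in the scene. Friction and masses are not known exactly. Their poses are not given: they have to be found in the camera images.
- slab: White marble slab, fixed, 190 (x) x 240 (y) x 30 mm high, lying on the table; origin at the centre of its underside, z up. The two piles stand side by side on it. (Other fixed equipment only lines the edges of the table: a tool rack beyond x = 0.79 m, a grey creasing unit and a chest of drawers more than 0.53 m to either side, none over 260 mm high.)
- red_pile: Pile of dark red leather-covered panels on the slab, each 150 (x) x 54 (y) x 5 mm, squared up; the pile does not shift or yield. Origin at the centre of the foot of the pile, on the slab's top face (30 mm above the table), x along the pile's length. The pile stands 20 to 60 mm above the slab: its height varies and is not reported. A sheet of paper 168 x 70 mm lies under it.
- tan_pile: The same kind of pile in light tan leather, 150 (x) x 54 (y), also 20 to 60 mm high (not reported), beside the red one, about 110 mm between the centre lines. Origin at the centre of its foot, on the slab's top face. Not to be touched.
- board_mid (a point): Centre (half-way up) of the pressing board: a loose plain hardwood board 166 (x) x 64 (y) x 18 (z) mm, about 0.14 kg, that starts flat on the table with the iron weight standing on it. x along its length. It can be gripped across its 64 mm width once the weight is off.
- weight_grip (a point): Centre of the weight's wooden grip bar. The weight is a loose iron block 100 (x) x 56 (y) x 22 mm high, about 0.65 to 0.95 kg, with a bar 86 (x) x 15 (y) x 15 mm held above it on two round posts of 12 mm, 34 mm either side of the middle; this point is in the middle of the bar, 52 mm above the block's underside, and the bar's top is 59.5 mm above the underside. Free gap between block and bar 22 mm. x along bar and block.
- spool_blue_mid (a point): Centre of a loose standing thread spool, dark blue thread, 48 mm diameter, 58 mm high, near the board. Bystander.
- spool_yellow_mid (a point): Centre of a loose standing thread spool, yellow thread, 48 mm diameter, 58 mm high, in the middle of the table. Bystander.
- glue_jar_mid (a point): Centre of a loose white jar with black cap, 54 mm diameter, 75 mm high, near the board. Bystander.
- mallet_mid (a point): Centre of a loose mallet standing on its white head, handle up: head 60 mm diameter and 75 mm high, whole height 195 mm. Bystander.
- tool_pot_mid (a point): Centre (42 mm up) of a loose blue ceramic pot, 76 mm diameter, 85 mm high, with tool handles standing out of it to 160 mm. Bystander.
- creaser_mid (a point): Centre of a loose hand creaser lying on the table, 190 mm long (along x), 50 mm at its widest, 25 mm high, wooden handle and brass head. Bystander.
- pony: Stitching pony, fixed: a wooden arch clamp 290 mm tall, arch 80 mm wide (y) and 45 mm deep (x) on a foot 130 (x) x 80 (y) mm. Origin at the centre of its underside. It stands in the middle of the table, behind the yellow spool.
Things that resemble listed ones, but are neither listed nor needed, are in the scene too. What is shaped like the part that bears board_mid but blue or orange is not meant. Leave any orange or turquoise look-alike of the part that bears weight_grip alone.

How it is judged:
On the way, in this order (a step that is already met when the one before it is completed fails the run):
1. the weight is off the board, set down clear of it and let go (horizontal distance between weight_grip and board_mid above 0.06 m and contact force between weight and board below 0.05 N and contact force between the fingers and weight below 0.05 N and linear speed of weight below 0.02 m/s), for 0.1 s.
2. the board, still held, touches down on the red pile over its middle (contact force between board and red_pile above 0.3 N and contact force between the fingers and board above 1 N and horizontal distance between board_mid and red_pile below 0.015 m and contact force between weight and board below 0.05 N), for 0.05 s.
3. the board lies flat on the red pile, let go (contact force between board and red_pile above 0.3 N and contact force between each of the fingers, weight and board below 0.05 N and angle between board_mid's own z axis and vertical below 0.05 rad and horizontal distance between board_mid and red_pile below 0.01 m), for 0.1 s.
4. the weight, still held, touches down on the board (contact force between weight and board above 0.5 N and contact force between the fingers and weight above 1 N and horizontal distance between weight_grip and board_mid below 0.025 m), for 0.05 s.
At the end, for the whole second after the job is handed in: The board lies flat on the red pile, centres within 8 mm and lengths within 5 degrees; the weight stands upright on the board, within 15 mm of its middle and within 8.5 degrees of its length; both are let go and at rest (horizontal distance between board_mid and red_pile below 0.008 m and angle between the x axis of board_mid and the x axis of red_pile, either way round below 0.09 rad and angle between each of board_mid, weight_grip's own z axis and vertical below 0.05 rad and contact force between board and red_pile above 3 N and horizontal distance between weight_grip and board_mid below 0.015 m and angle between the x axis of weight_grip and the x axis of board_mid, either way round below 0.15 rad and contact force between weight and board above 3 N and linear speed of each of board, weight below 0.01 m/s); the robot touches nothing.
It fails at once if the board strikes or presses the red pile, or the weight the board, with more than 100 N (contact force between board and red_pile above 100 N or contact force between weight and board above 100 N).
It fails at once if the iron touches the red leather, or anything touches the tan pile (contact force between weight and red_pile above 0.5 N or contact force between anything else and tan_pile above 0.5 N).
It fails at once if the robot knocks the red pile (over 10 N) or anything hits the stitching pony (over 15 N) (contact force between any of the fingers, the arm and red_pile above 10 N or contact force between anything else and pony above 15 N).
It fails at once if the weight tips over (angle between weight_grip's own z axis and vertical above 0.5 rad).
It fails at once if a spool, the jar, mallet, pot or creaser is shifted by more than 20 mm (distance of any of spool_blue_mid, spool_yellow_mid, glue_jar_mid, mallet_mid, tool_pot_mid, creaser_mid from where it was at the start of the episode above 0.02 m).
It also fails if it takes over 72 s, if anything falls off the work surface, if the arm or the gripper's body presses on something with over 40 N, if the wrist force passes 120 N, or if a joint passes its speed limit or range.

## Working session

There is one attempt and no reset: what is moved stays moved. The work goes in short steps, Python scripts to look and compute and a tool call to move; the robot and the scene stay as the last step left them, time stands still between calls to the robot, and variables do not carry over. Pictures are saved under pics/ and viewed, at most 10 in all, crops included, and the job is handed in when it is done.

Besides the shell and the picture viewer there is one more tool, called after "Call:" as name(argument=value, ...) on one line, values as JSON. send_rows: Moves the arm, as the interface text tells. Its arguments: {"type":"object","properties":{"dr":{"type":"array","items":{"type":"array","items":{"type":"number"}}},"xyz":{"type":"array","items":{"type":"array","items":{"type":"number"}}},"jaw":{"type":"array","items":{"type":"number"}}},"required":["dr","xyz","jaw"]}

```bash
ls; mkdir -p pics
python3 - <<'E'
from bench import ctrl
import cv2,json,numpy as np
np.set_printoptions(precision=4,suppress=True)
for n in("scene","top"):
    im=ctrl.camera(n); cv2.imwrite(f"pics/{n}0.png",im[:,:,::-1])
    c=ctrl.calibration(n); print(n,np.array(c["camera_matrix"]),c["D"],np.array(c["world_from_camera"]))
o=ctrl.get_obs(); print(o, ctrl.tip_extent)
E
```

```text
pics
scene [[413.04     0.     261.6772]
 [  0.     413.04   191.8715]
 [  0.       0.       1.    ]] [0.0362 0.     0.     0.     0.    ] [[-0.676  -0.6007  0.4268  1.1813]
 [ 0.7369 -0.5484  0.3953  0.6127]
 [-0.0034  0.5818  0.8134  1.2621]
 [ 0.      0.      0.      1.    ]]
top [[371.9061   0.     252.1574]
 [  0.     371.9061 196.4465]
 [  0.       0.       1.    ]] [-0.0643  0.      0.      0.      0.    ] [[-0.0239  0.9899 -0.1394  0.3778]
 [-0.9997 -0.0249 -0.0053  0.0319]
 [-0.0087  0.1393  0.9902  1.4362]
 [ 0.      0.      0.      1.    ]]
{'time_s': 0.1, 'q': array([-1.4163,  0.1815,  1.6079,  0.    ,  1.3538, -0.2063]), 'dq': array([-0.0007, -0.0014, -0.0019, -0.0003, -0.0004,  0.0001]), 'joint_efforts': array([  0.0002, -44.5883, -35.2237,  -0.0003,   0.0042,   0.    ]), 'eef_pos': array([ 0.2029, -0.5375,  0.2495]), 'eef_rot': array([-0.0008,  0.9838,  0.1794,  0.    ]), 'wrist_force': array([ 1.0275, -1.1087, -0.318 ]), 'torque': array([-0.0108,  0.012 ,  0.0003]), 'grasp_force': 0.0, 'opening': 1.0008537053419153} 0.019
```

View pics/top0.png

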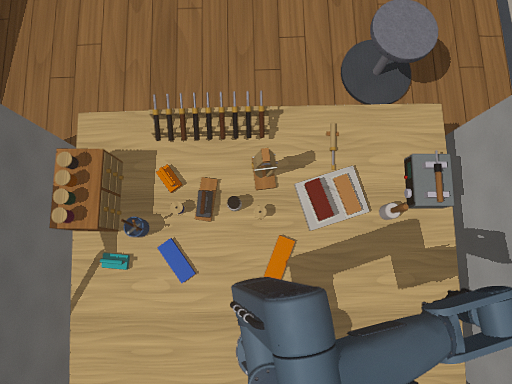

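View pics/scene0.png

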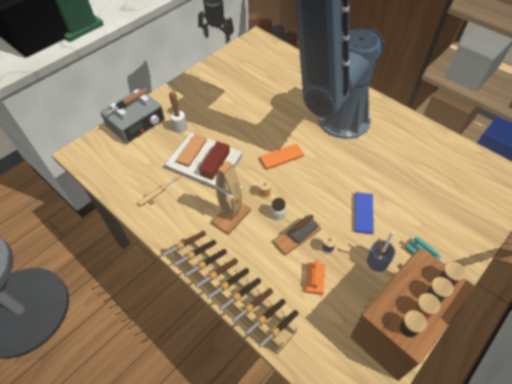

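The top view shows the board with the iron on it at (206,198), the red pile at (318,198), the tan pile at (346,193), the jar at (234,203), the yellow spool at (261,211), the blue spool at (177,208) and the pony at (264,168). The look-alikes are an orange board (280,258), a blue board (177,260), an orange weight (168,178) and a turquoise weight (115,261). Only the brown board with the dark iron at (206,198) fits the description, so I'll confirm it in a crop.

```bash
cat > h.py <<'E'
from bench import ctrl
import cv2,numpy as np
np.set_printoptions(precision=4,suppress=True)
from scipy.spatial.transform import Rotation as R
def cal(n):
    c=ctrl.calibration(n); return np.array(c["camera_matrix"]),np.array(c["D"]),np.array(c["world_from_camera"])
def ray(px,c):
    K,D,T=c
    u=cv2.undistortPoints(np.array(px,float).reshape(-1,1,2),K,D).reshape(-1,2)
    d=np.c_[u[:,0],-u[:,1],-np.ones(len(u))]@T[:3,:3].T
    return T[:3,3],d
def plane(px,z,c):
    o,d=ray(px,c); return o+d*((z-o[2])/d[:,2])[:,None]
def proj(P,c):
    K,D,T=c
    p=(np.array(P,float).reshape(-1,3)-T[:3,3])@T[:3,:3]
    return cv2.projectPoints(np.c_[p[:,0],-p[:,1],-p[:,2]],np.zeros(3),np.zeros(3),K,D)[0].reshape(-1,2)
def tri(pa,ca,pb,cb):
    o1,d1=ray([pa],ca);o2,d2=ray([pb],cb)
    s=np.linalg.lstsq(np.c_[d1[0],-d2[0]],o2-o1,rcond=None)[0]
    a=o1+s[0]*d1[0];b=o2+s[1]*d2[0]; return (a+b)/2,np.linalg.norm(a-b)
def blob(mask,roi):
    x0,y0,x1,y1=roi; m=np.zeros_like(mask); m[y0:y1,x0:x1]=mask[y0:y1,x0:x1]
    cs=cv2.findContours(m,cv2.RETR_EXTERNAL,cv2.CHAIN_APPROX_NONE)[0]
    return max(cs,key=cv2.contourArea)
E
python3 - <<'E'
from h import *
a=cv2.imread("pics/top0.png");b=cv2.imread("pics/scene0.png")
A=cv2.resize(a[140:290,90:390],(800,400),interpolation=2)
B=cv2.resize(b[110:300,150:430],(800,543),interpolation=2)[:,:]
cv2.imwrite("pics/ca.png",A);cv2.imwrite("pics/cb.png",B)
ct,cs=cal("top"),cal("scene")
for n,p,z in[("board",(206,198),.03),("bluesp",(177,208),.03),("jar",(234,203),.05),("yel",(261,211),.04),("pony",(264,182),0),("red",(318,198),.06),("tan",(346,193),.06),("mallet",(389,212),.04),("pot",(136,227),.06),("obl",(280,258),.01),("blb",(177,260),.01)]:
    print(n,plane([p],z,ct)[0])
E
```

```text
board [0.5743 0.216  0.03  ]
bluesp [0.5385 0.3274 0.03  ]
jar [0.5499 0.1081 0.05  ]
yel [0.5182 0.0074 0.04  ]
pony [ 0.6361 -0.0082  0.    ]
red [ 0.5596 -0.2066  0.06  ]
tan [ 0.5758 -0.3128  0.06  ]
mallet [ 0.5019 -0.4778  0.04  ]
pot [0.4675 0.4751 0.06  ]
obl [ 0.3405 -0.0603  0.01  ]
blb [0.3417 0.3313 0.01  ]
```

View pics/ca.png

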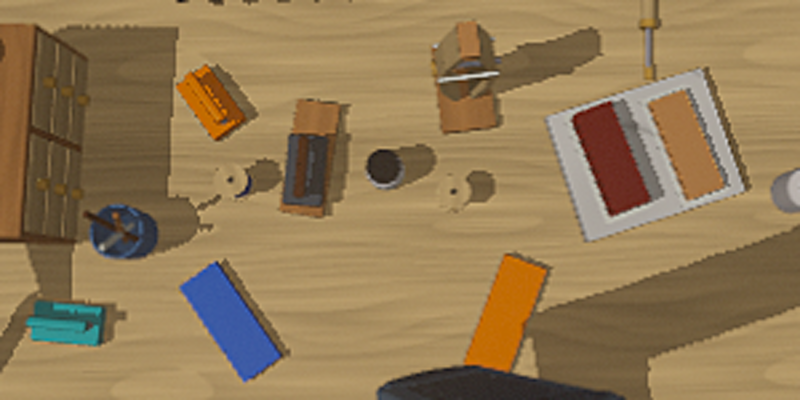

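View pics/cb.png

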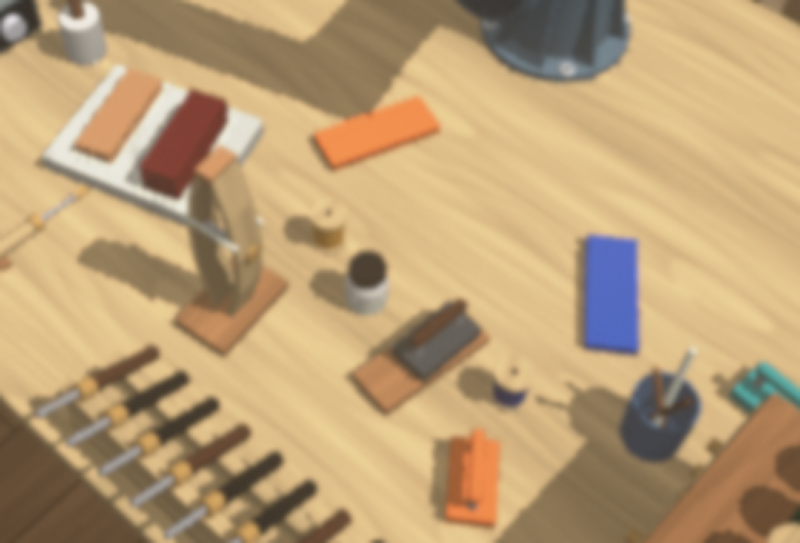

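The crop confirms it: the iron stands at crop (306,170), full frame (205,204), towards the near end of the brown board. I'll move above the red pile first and look from nearer.

Call:
send_rows(dr=[[0,0,0.1],[0,0,0.2],[0,0,0.3],[0,0,0.4],[0,0,0.5],[0,0,0.6],[0,0,0.6],[0,0,0.6]], xyz=[[4,-2.5,-1],[9,-5.5,-2],[14,-9,-3],[19,-12,-4],[24,-15,-5],[30,-19,-6],[31,-19.4,-7],[31,-19.4,-7]], jaw=[100,100,100,100,100,100,100,100])

```text
time_s: 1.1
eef_pos: [0.4255, -0.2459, 0.3209]
eef_rot: [0.001, 0.989, 0.15, 0.0]
wrist_force: [-0.8, -1.0, -1.1]
opening: 1.001
grasp_force: 0.0
```

Run:
```python
from h import *
o=ctrl.get_obs();print(o["eef_pos"],o["eef_rot"],o["q"],o["wrist_force"])
c=cal("wrist");print(c);im=ctrl.camera("wrist");cv2.imwrite("pics/w1.png",im[:,:,::-1])
a=ctrl.camera("top");cv2.imwrite("pics/top1.png",a[:,:,::-1])
```

```text
[ 0.4255 -0.2459  0.3209] [0.0005 0.9887 0.1501 0.0004] [-0.7661 -0.0648  1.7225  0.      1.4825  0.5035] [-0.7885 -0.9547 -1.1443]
(array([[273.2108,   0.    , 256.7099],
       [  0.    , 273.2108, 190.2995],
       [  0.    ,   0.    ,   1.    ]]), array([0.0003, 0.    , 0.    , 0.    , 0.    ]), array([[ 0.2972,  0.9192,  0.2583,  0.492 ],
       [-0.9548,  0.2856,  0.0824, -0.225 ],
       [ 0.0019, -0.2711,  0.9625,  0.4451],
       [ 0.    ,  0.    ,  0.    ,  1.    ]]))
```

View pics/w1.png

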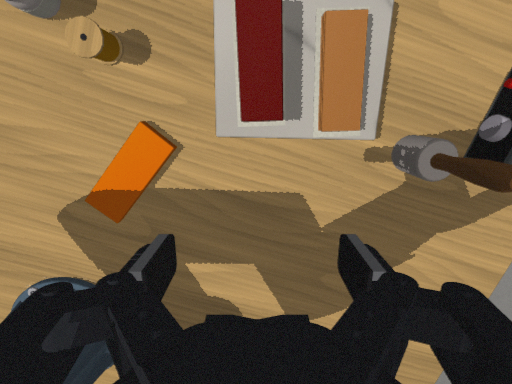

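The wrist view shows the red pile at (262,60), cut off at the top edge, tan at (343,70), the orange board at (132,170) and the mallet at (425,157). I'll move forward so the whole pile is in view.

Call:
send_rows(dr=[[0,0,0],[0,0,0],[0,0,0],[0,0,0],[0,0,0],[0,0,0],[0,0,0],[0,0,0]], xyz=[[4,0,0],[8,0,0],[12,0,0],[16,0,0],[16.5,0,0],[16.5,0,0],[16.5,0,0],[16.5,0,0]], jaw=[100,100,100,100,100,100,100,100])

```text
time_s: 2.2
eef_pos: [0.5815, -0.1993, 0.3206]
eef_rot: [0.0, 0.989, 0.148, 0.0]
wrist_force: [-0.9, 0.1, 0.3]
opening: 0.999
grasp_force: 0.0
```

```bash
cat >> h.py <<'E'
def redmask(im): # RGB
    h=cv2.cvtColor(im,cv2.COLOR_RGB2HSV); return (((h[...,0]<8)|(h[...,0]>172))&(h[...,1]>140)&(h[...,2]>50)).astype(np.uint8)*255
E
python3 - <<'E'
from h import *
print(ctrl.get_obs()["eef_pos"])
c=cal("wrist");im=ctrl.camera("wrist");cv2.imwrite("pics/w2.png",im[:,:,::-1])
k=blob(redmask(im),(0,0,512,384)); box=cv2.boxPoints(cv2.minAreaRect(k)); print("wrist",cv2.contourArea(k),box)
for z in(.05,.06,.07,.08,.09):
    P=plane(box,z,c);e=np.linalg.norm(np.roll(P,-1,0)-P,axis=1);print(z,P.mean(0),e, np.degrees(np.arctan2(*(P-np.roll(P,-1,0))[np.argmax(e)][1::-1])))
t=cv2.imread("pics/top0.png")[:,:,::-1];ct=cal("top")
k2=blob(redmask(t),(290,160,340,230));b2=cv2.boxPoints(cv2.minAreaRect(k2));print("top",b2)
for z in(.05,.06,.07,.08,.09):
    P=plane(b2,z,ct);print(z,P.mean(0),np.linalg.norm(np.roll(P,-1,0)-P,axis=1))
E
```

```text
[ 0.5815 -0.1993  0.3206]
wrist 3920.0 [[236.729  128.2611]
 [276.8597 127.4072]
 [279.114  233.3593]
 [238.9833 234.2131]]
0.05 [ 0.5521 -0.2105  0.05  ] [0.0566 0.1626 0.0631 0.1627] -162.86001528584447
0.06 [ 0.5546 -0.2097  0.06  ] [0.0552 0.1584 0.0615 0.1586] -162.86001528584447
0.07 [ 0.557  -0.2089  0.07  ] [0.0537 0.1543 0.0599 0.1544] -162.86001528584447
0.08 [ 0.5594 -0.2081  0.08  ] [0.0523 0.1502 0.0583 0.1503] -162.86001528584447
0.09 [ 0.5619 -0.2073  0.09  ] [0.0509 0.1461 0.0567 0.1462] -162.86001528584447
top [[303.5398 183.4057]
 [318.2926 177.4124]
 [333.3412 214.4552]
 [318.5885 220.4484]]
0.05 [ 0.5578 -0.2097  0.05  ] [0.061  0.1507 0.0602 0.1503]
0.06 [ 0.5565 -0.208   0.06  ] [0.0606 0.1496 0.0598 0.1492]
0.07 [ 0.5552 -0.2062  0.07  ] [0.0602 0.1485 0.0594 0.1481]
0.08 [ 0.5539 -0.2045  0.08  ] [0.0597 0.1474 0.0589 0.147 ]
0.09 [ 0.5526 -0.2027  0.09  ] [0.0593 0.1464 0.0585 0.1459]
```

View pics/w2.png

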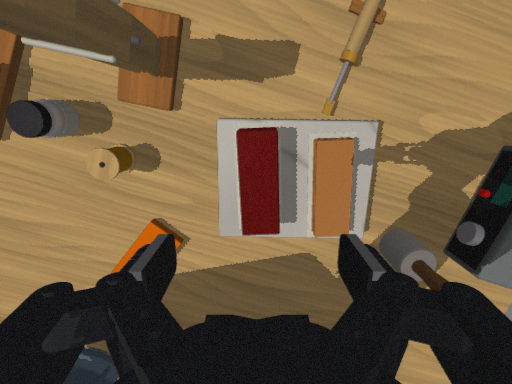

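The wrist view shows the red pile whole at (258,181), the tan pile beside it at (333,187), the yellow spool at (110,162), the jar at (40,118) and the pony at (150,55). Next I'll work out the pile height from two wrist views, then go round the pony to the weight.

Call:
send_rows(dr=[[0,0,0],[0,0,0.5],[0,0,1],[0,0,1.5],[0,0,2],[0,0,2.8],[0,0,3.6],[0,0,4.3]], xyz=[[-2,-4,-4],[-4,-9,-4],[-6,-14,-4],[-8,-19,-4],[-9.5,-24,-4],[-5,-28,-4],[-1,-32,-4],[4,-36,-2]], jaw=[100,100,100,100,100,100,100,100])

```text
time_s: 3.25
eef_pos: [0.5136, 0.1553, 0.3441]
eef_rot: [-0.0, 0.997, -0.077, 0.003]
wrist_force: [0.5, -0.2, 0.5]
opening: 1.004
grasp_force: 0.0
```

Call:
send_rows(dr=[[0,0,0],[0,0,0],[0,0,0],[0,0,0],[0,0,0],[0,0,0],[0,0,0],[0,0,0]], xyz=[[2,-2,0],[4,-4,0],[6,-6,0],[6,-6,0],[6,-6,0],[6,-6,0],[6,-6,0],[6,-6,0]], jaw=[100,100,100,100,100,100,100,100])

```text
time_s: 4.25
eef_pos: [0.5806, 0.2036, 0.342]
eef_rot: [-0.0, 0.997, -0.076, 0.0]
wrist_force: [-0.7, -0.4, 1.3]
opening: 1.002
grasp_force: 0.0
```

Run:
```python
from h import *
o=ctrl.get_obs();print(o["eef_pos"],R.from_quat(np.roll(o["eef_rot"],-1)).as_matrix())
c=cal("wrist");im=ctrl.camera("wrist");cv2.imwrite("pics/w3.png",im[:,:,::-1]);np.save("c3.npy",c[2])
T1=np.array([[0.2972,0.9192,0.2583,0.492],[-0.9548,0.2856,0.0824,-0.225],[0.0019,-0.2711,0.9625,0.4451],[0,0,0,1]])
T2=T1.copy();T2[:3,3]+=[0.156,0.0466,-.0003]
print(tri((262,121),(c[0],c[1],T1),(259,234),(c[0],c[1],T2)))
```

```text
[0.5806 0.2036 0.342 ] [[ 0.9884 -0.152   0.0004]
 [-0.152  -0.9884  0.    ]
 [ 0.0004 -0.0001 -1.    ]]
(array([ 0.4847, -0.2345,  0.0718]), np.float64(0.0017323169351536863))
```

View pics/w3.png

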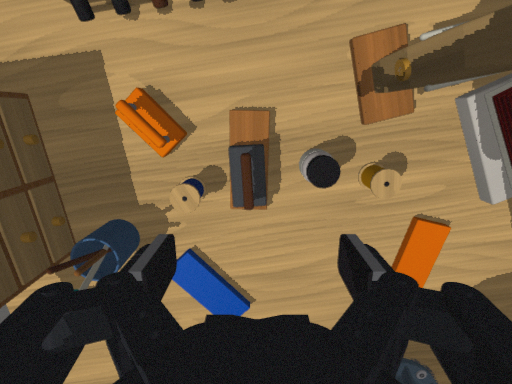

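The wrist view shows the iron at (248,175), its bar running from (247,154) to (249,208), and the board from (230,109) to (268,208). The blue spool is at (188,195), the jar at (320,168) and the pot at (105,250).

```bash
cat >> h.py <<'E'
def barmask(im):
    h=cv2.cvtColor(im,cv2.COLOR_RGB2HSV); return ((h[...,0]<16)&(h[...,1]>100)&(h[...,2]<115)&(h[...,2]>25)).astype(np.uint8)*255
def rect(k,z,c):
    b=cv2.boxPoints(cv2.minAreaRect(k));P=plane(b,z,c)
    e=np.roll(P,-1,0)-P;L=np.linalg.norm(e,axis=1);d=e[np.argmax(L)];a=np.degrees(np.arctan2(d[1],d[0]))
    return plane([b.mean(0)],z,c)[0],L[:2],(a+90)%180-90
E
python3 - <<'E'
from h import *
im=cv2.imread("pics/w3.png")[:,:,::-1].copy();K,D,_=cal("wrist");c=(K,D,np.load("c3.npy"))
k=blob(barmask(im),(231,140,267,215));print("bar",cv2.boundingRect(k),rect(k,.0775,c))
h=cv2.cvtColor(im,cv2.COLOR_RGB2HSV)
print(h[175,236],h[175,248],h[130,250],h[130,285],h[150,248])
gm=((h[...,1]<60)&(h[...,2]<110)).astype(np.uint8)*255
k=blob(gm,(225,138,275,215));print("block",cv2.boundingRect(k),rect(k,.040,c))
m=((h[...,0]<14)&(h[...,1]>110)&(h[...,2]>115)).astype(np.uint8)*255
k=blob(m,(222,100,278,215));print("board",cv2.boundingRect(k),rect(k,.018,c))
for p in [(230,109),(269,109),(268,208),(231,209)]: print(plane([p],.018,c)[0])
E
```

```text
bar (241, 153, 15, 57) (array([0.5574, 0.2211, 0.0775]), array([0.0158, 0.0847]), np.float64(-5.277787417538036))
[108  17  73] [ 12 154  73] [ 14 172 151] [ 18 120 159] [95 22 70]
block (229, 144, 37, 63) (array([0.5577, 0.2224, 0.04  ]), array([0.0537, 0.0996]), np.float64(-6.936617872769773))
board (238, 207, 1, 1) (array([0.4999, 0.2491, 0.018 ]), array([0., 0.]), np.float64(0.0))
[0.6623 0.2339 0.018 ]
[0.653  0.1733 0.018 ]
[0.4902 0.198  0.018 ]
[0.4981 0.2618 0.018 ]
```

Call:
send_rows(dr=[[0,0,-0.4],[0,0,-0.4],[0,0,-0.4],[0,0,-0.4],[0,0,-0.4],[0,0,-0.4],[0,0,-0.4],[0,0,-0.4]], xyz=[[-2.6,-1.4,4],[-2.6,-1.4,8],[-2.6,-1.4,12],[-2.6,-1.4,16],[-2.6,-1.4,20],[-2.6,-1.4,20],[-2.6,-1.4,20],[-2.6,-1.4,20]], jaw=[50,50,50,50,50,50,50,50])

```text
time_s: 5.3
eef_pos: [0.5588, 0.2219, 0.1441]
eef_rot: [-0.0, 0.998, -0.055, 0.002]
wrist_force: [-0.5, 0.4, -0.1]
opening: 0.499
grasp_force: 0.0
```

Run:
```python
from h import *
o=ctrl.get_obs();M=R.from_quat(np.roll(o["eef_rot"],-1)).as_matrix();print(o["eef_pos"],M[:,0])
c=cal("wrist");im=ctrl.camera("wrist");cv2.imwrite("pics/w4.png",im[:,:,::-1])
p=proj([[.5574,.2215,.0775],o["eef_pos"],o["eef_pos"]+M[:,2]*.019],c);print(p)
k=blob(barmask(im),(150,100,350,384));r=rect(k,.0775,c);print(cv2.boundingRect(k),r,"err tool",M.T@(r[0]-o["eef_pos"]))
```

```text
[0.5588 0.2219 0.1441] [ 0.9939 -0.1102  0.0039]
[[258.0508 212.8371]
 [257.4371 256.109 ]
 [257.3379 239.4314]]
(247, 158, 20, 108) (array([0.5586, 0.2225, 0.0775]), array([0.0134, 0.0844]), np.float64(-6.841692580077719)) err tool [-0.0005 -0.0005  0.0666]
```

View pics/w4.png

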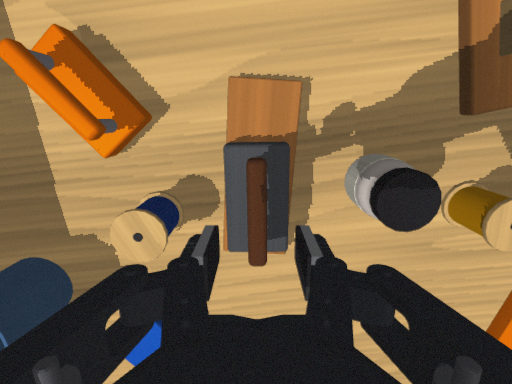

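The bar is centred between the open fingers, at (257,212). I'll go down and grip it.

Call:
send_rows(dr=[[0,0,0],[0,0,0],[0,0,0],[0,0,0],[0,0,0],[0,0,0],[0,0,0],[0,0,0]], xyz=[[0,0,3],[0,0,5.5],[0,0,7],[0,0,7],[0,0,7],[0,0,7],[0,0,7],[0,0,7]], jaw=[50,50,50,40,0,0,0,0])

```text
time_s: 6.35
eef_pos: [0.5583, 0.2221, 0.0731]
eef_rot: [-0.0, 0.998, -0.055, 0.001]
wrist_force: [0.8, 1.5, 7.3]
opening: 0.165
grasp_force: 60.2
```

Call:
send_rows(dr=[[0,0,0],[0,0,0],[0,0,0],[0,0,0],[0,0,0],[0,0,0],[0,0,0],[0,0,0]], xyz=[[0,0,0],[0,0,0],[0,0,0],[0,0,-0.5],[0,0,-1],[0,0,-2],[0,0,-2],[0,0,-2]], jaw=[0,0,0,0,0,0,0,0])

```text
time_s: 7.35
eef_pos: [0.5571, 0.2216, 0.0916]
eef_rot: [0.0, 0.998, -0.055, -0.0]
wrist_force: [-0.3, 0.4, -7.2]
opening: 0.161
grasp_force: 58.7
```

Call:
send_rows(dr=[[0,0,0],[0,0,0],[0,0,0],[0,0,0],[0,0,0],[0,0,0],[0,0,0],[0,0,0]], xyz=[[0,0,-2],[0,0,-5],[-2,1.5,-7],[-6,4.5,-7],[-9,6.6,-7],[-12,8.8,-6],[-14.8,10.9,-4],[-14.8,10.9,-2]], jaw=[0,0,0,0,0,0,0,0])

```text
time_s: 8.35
eef_pos: [0.3962, 0.129, 0.1121]
eef_rot: [0.0, 0.998, -0.056, 0.0]
wrist_force: [0.8, 0.7, -7.2]
opening: 0.162
grasp_force: 59.6
```

Call:
send_rows(dr=[[0,0,0],[0,0,0],[0,0,0],[0,0,0],[0,0,0],[0,0,0],[0,0,0],[0,0,0]], xyz=[[0,0,1],[0,0,2.5],[0,0,4],[0,0,4.7],[0,0,5],[0,0,5.2],[0,0,5.3],[0,0,5.3]], jaw=[0,0,0,0,0,0,0,0])

```text
time_s: 9.35
eef_pos: [0.3983, 0.1297, 0.0589]
eef_rot: [-0.0, 0.998, -0.055, 0.0]
wrist_force: [-0.6, -0.2, -7.4]
opening: 0.162
grasp_force: 59.5
```

Call:
send_rows(dr=[[0,0,0],[0,0,0],[0,0,0],[0,0,0],[0,0,0],[0,0,0],[0,0,0],[0,0,0]], xyz=[[0,0,0.1],[0,0,0.2],[0,0,0.3],[0,0,0.35],[0,0,0.4],[0,0,0.4],[0,0,0.4],[0,0,0.4]], jaw=[0,0,0,0,0,0,0,0])

```text
time_s: 10.35
eef_pos: [0.398, 0.1297, 0.0551]
eef_rot: [0.0, 0.998, -0.055, -0.0]
wrist_force: [-5.9, -0.2, 6.2]
opening: 0.16
grasp_force: 61.2
```

Call:
send_rows(dr=[[0,0,0],[0,0,0],[0,0,0],[0,0,0],[0,0,0],[0,0,0],[0,0,0],[0,0,0]], xyz=[[0,0,0],[0,0,0],[0,0,0],[0,0,-1],[0,0,-4],[0,0,-8],[0,0,-13],[0,0,-16]], jaw=[20,40,50,50,50,50,50,50])

```text
time_s: 11.35
eef_pos: [0.399, 0.1297, 0.218]
eef_rot: [-0.0, 0.998, -0.055, 0.002]
wrist_force: [0.5, -0.2, -1.3]
opening: 0.5
grasp_force: 0.0
```

Call:
send_rows(dr=[[0,0,0],[0,0,0],[0,0,0.4],[0,0,0.4],[0,0,0.4],[0,0,0.4],[0,0,0.4],[0,0,0.4]], xyz=[[4,-2.5,-2],[8,-5,-3],[12,-8,-4],[16,-10.3,-4],[16,-10.3,-4],[16,-10.3,-4],[16,-10.3,-4],[16,-10.3,-4]], jaw=[50,60,70,80,90,100,100,100])

```text
time_s: 12.35
eef_pos: [0.568, 0.2141, 0.2553]
eef_rot: [-0.0, 0.997, -0.076, 0.0]
wrist_force: [0.1, -0.2, 1.6]
opening: 0.996
grasp_force: 0.0
```

```bash
cat >> h.py <<'E'
def boardmask(im):
    h=cv2.cvtColor(im,cv2.COLOR_RGB2HSV); return ((h[...,0]<16.5)&(h[...,1]>140)&(h[...,2]>60)).astype(np.uint8)*255
def tool():
    o=ctrl.get_obs();M=R.from_quat(np.roll(o["eef_rot"],-1)).as_matrix();return o,np.array(o["eef_pos"]),M
E
python3 - <<'E'
from h import *
o,p,M=tool();print(p,np.degrees(np.arctan2(M[1,0],M[0,0])))
c=cal("wrist");im=ctrl.camera("wrist");cv2.imwrite("pics/w5.png",im[:,:,::-1])
h=cv2.cvtColor(im,cv2.COLOR_RGB2HSV)
q=proj([.576,.217,.018],c)[0].astype(int);print(q,h[q[1],q[0]],h[q[1],q[0]+70])
m=boardmask(im);m=cv2.morphologyEx(m,cv2.MORPH_OPEN,np.ones((5,5)))
k=blob(m,(q[0]-55,q[1]-110,q[0]+55,q[1]+110));print(cv2.boundingRect(k),cv2.contourArea(k))
r=rect(k,.018,c);print(r,"err tool",M.T@(r[0]-p))
v=im[:,:,::-1].copy();cv2.drawContours(v,[k],-1,(0,255,0),1);cv2.imwrite("pics/w5v.png",v)
E
```

```text
[0.568  0.2141 0.2553] -8.742703966725456
[253 161] [ 14 166 154] [ 10  20 116]
(229, 97, 51, 124) 5658.0
(array([0.5802, 0.2162, 0.018 ]), array([0.1653, 0.0627]), np.float64(-10.286657967584532)) err tool [ 0.0116 -0.0039  0.2373]
```

```bash
cat >> h.py <<'E'
def quad(k,z,c):  # rectify contour on the plane, then fit
    P=plane(k.reshape(-1,2),z,c); (cx,cy),(w,l),_=r=cv2.minAreaRect((P[:,:2]*1000).astype(np.float32))
    b=cv2.boxPoints(r);e=np.roll(b,-1,0)-b;L=np.linalg.norm(e,axis=1);d=e[np.argmax(L)]
    return np.array([cx/1000,cy/1000,z]),sorted((w,l)),(np.degrees(np.arctan2(d[1],d[0]))+90)%180-90
E
python3 - <<'E'
from h import *
o,p,M=tool();c=cal("wrist");im=cv2.imread("pics/w5.png")[:,:,::-1].copy()
m=cv2.morphologyEx(boardmask(im),cv2.MORPH_OPEN,np.ones((5,5)))
k=blob(m,(198,51,308,271));r=quad(k,.018,c);print(r,"err",M.T@(r[0]-p))
im=cv2.imread("pics/w2.png")[:,:,::-1].copy();T=np.array([[0.2972,0.9192,0.2583,0.648],[-0.9548,0.2856,0.0824,-0.1784],[0.0019,-0.2711,0.9625,0.4448],[0,0,0,1]])
for z in(.07,.075,.08):print(quad(blob(redmask(im),(0,0,512,384)),z,(c[0],c[1],T)))
E
```

```text
(array([0.5754, 0.2185, 0.018 ]), [63.49760055541992, 164.9046173095703], np.float32(-9.892639)) err [ 0.0064 -0.0053  0.2373]
(array([ 0.5578, -0.2103,  0.07  ]), [54.53422164916992, 154.3470001220703], np.float32(19.68647))
(array([ 0.559 , -0.2099,  0.075 ]), [53.80671691894531, 152.28794860839844], np.float32(19.686478))
(array([ 0.5602, -0.2095,  0.08  ]), [53.079219818115234, 150.22885131835938], np.float32(19.686462))
```

View pics/w5v.png

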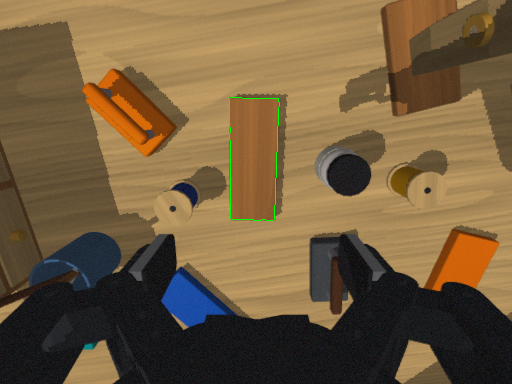

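The green contour fits the brown board at (254,158). It measures 165 x 63.5 mm, which matches. The weight stands clear at (328,270). Next I'll go down over the board.

Call:
send_rows(dr=[[0,0,0.1],[0,0,0.1],[0,0,0.1],[0,0,0.1],[0,0,0.1],[0,0,0.1],[0,0,0.1],[0,0,0.1]], xyz=[[0.6,-0.5,4],[0.6,-0.5,9],[0.6,-0.5,14],[0.6,-0.5,18],[0.6,-0.5,21],[0.6,-0.5,23],[0.6,-0.5,23.6],[0.6,-0.5,23.6]], jaw=[100,100,100,100,100,100,100,100])

```text
time_s: 13.4
eef_pos: [0.5757, 0.2185, 0.0193]
eef_rot: [-0.0, 0.997, -0.081, 0.0]
wrist_force: [0.7, 0.2, 0.1]
opening: 0.999
grasp_force: 0.0
```

Call:
send_rows(dr=[[0,0,0],[0,0,0],[0,0,0],[0,0,0],[0,0,0],[0,0,0],[0,0,0],[0,0,0]], xyz=[[0,0,0.2],[0,0,0.4],[0,0,0.4],[0,0,0.4],[0,0,0.4],[0,0,0.4],[0,0,0.4],[0,0,0.4]], jaw=[100,100,100,90,80,70,60,60])

```text
time_s: 14.4
eef_pos: [0.5756, 0.2185, 0.0152]
eef_rot: [-0.0, 0.997, -0.081, 0.0]
wrist_force: [-0.1, 0.6, 5.1]
opening: 0.733
grasp_force: 67.5
```

Run:
```python
from h import *
c=cal("wrist");ct=cal("top")
T=np.array([[0.2972,0.9192,0.2583,0.648],[-0.9548,0.2856,0.0824,-0.1784],[0.0019,-0.2711,0.9625,0.4448],[0,0,0,1]])
def sides(f,roi,cc,z,rng):
    im=cv2.imread(f)[:,:,::-1].copy();m=redmask(im)
    x0,y0,x1,y1=roi;out=[]
    L=[];Rr=[]
    for v in range(*rng):
        u=np.nonzero(m[v,x0:x1])[0]+x0
        L.append((u.min(),v));Rr.append((u.max()+1,v))
    for S in(L,Rr):
        P=plane(S,z,cc)[:,:2];l=cv2.fitLine(P.astype(np.float32),cv2.DIST_HUBER,0,1e-4,1e-4).ravel();out.append((np.degrees(np.arctan(l[1]/l[0])),l[2:]))
    return out
print(sides("pics/w2.png",(215,120,300,240),(c[0],c[1],T),.072,(136,228)))
print(sides("pics/top0.png",(290,160,340,230),ct,.072,(186,212)))
for f in("top0","top1"):
    im=cv2.imread(f"pics/{f}.png")[:,:,::-1].copy();print(quad(blob(redmask(im),(290,160,340,230)),.072,ct))
# slab, wrist
im=cv2.imread("pics/w2.png")[:,:,::-1].copy();h=cv2.cvtColor(im,cv2.COLOR_RGB2HSV)
m=((h[...,1]<25)&(h[...,2]>120)).astype(np.uint8)*255
k=cv2.convexHull(blob(m,(205,110,390,240)));print("slab",quad(k,.03,(c[0],c[1],T)))
```

```text
[(np.float32(19.682829), array([ 0.5523, -0.1844], dtype=float32)), (np.float32(19.430874), array([ 0.5683, -0.2361], dtype=float32))]
[(np.float32(19.535048), array([ 0.5569, -0.1753], dtype=float32)), (np.float32(19.111351), array([ 0.5493, -0.2405], dtype=float32))]
(array([ 0.5551, -0.2059,  0.072 ]), [59.774681091308594, 147.7137451171875], np.float32(19.535606))
(array([ 0.5551, -0.2059,  0.072 ]), [59.774681091308594, 147.7137451171875], np.float32(19.535606))
slab (array([ 0.5681, -0.2656,  0.03  ]), [186.36485290527344, 236.34649658203125], np.float32(-73.67915))
```

Call:
send_rows(dr=[[0,0,0],[0,0,0],[0,0,0],[0,0,0],[0,0,0],[0,0,0],[0,0,0],[0,0,0]], xyz=[[0,0,0],[0,0,-0.5],[0,0,-2],[0,0,-5],[0,0,-9],[0,0,-14],[0,0,-18],[0,0,-20]], jaw=[0,0,0,0,0,0,0,0])

```text
time_s: 15.4
eef_pos: [0.5761, 0.2186, 0.2181]
eef_rot: [-0.001, 0.997, -0.081, 0.002]
wrist_force: [-0.0, 0.6, -2.1]
opening: 0.734
grasp_force: 66.9
```

Call:
send_rows(dr=[[0,0,0],[0,0,0],[0,0,0],[0,0,-0.5],[0,0,-1],[0,0,-1.5],[0,0,-2],[0,0,-2.5]], xyz=[[-2.5,3,0],[-5,7,0],[-8,11,0],[-10,15,0],[-11.5,19,0],[-11,23,0],[-10,27,0],[-9.5,32,0]], jaw=[0,0,0,0,0,0,0,0])

```text
time_s: 16.4
eef_pos: [0.429, -0.0828, 0.2142]
eef_rot: [-0.0, 0.999, 0.051, -0.0]
wrist_force: [0.6, 0.5, -2.3]
opening: 0.737
grasp_force: 66.8
```

Call:
send_rows(dr=[[0,0,-0.5],[0,0,-1],[0,0,-1.6],[0,0,-2.3],[0,0,-2.3],[0,0,-2.3],[0,0,-2.3],[0,0,-2.3]], xyz=[[2.5,3.5,0],[5,7,0],[8,11,0],[11.4,14,0],[11.4,14,3],[11.4,14,6],[11.4,14,8],[11.4,14,8]], jaw=[0,0,0,0,0,0,0,0])

```text
time_s: 17.4
eef_pos: [0.5554, -0.2091, 0.1325]
eef_rot: [-0.002, 0.986, 0.169, -0.002]
wrist_force: [0.1, -0.2, -1.4]
opening: 0.731
grasp_force: 66.7
```

Run:
```python
from h import *
o,p,M=tool();y=np.degrees(np.arctan2(M[1,0],M[0,0]));print(p,y)
t=ctrl.camera("top");s=ctrl.camera("scene");w=ctrl.camera("wrist")
v=np.zeros((560,800,3),np.uint8)
v[:,:400]=cv2.resize(s[90:230,140:240],(400,560),interpolation=2);v[:384,400:]=cv2.resize(w[:,56:456],(400,384));v=v[:,:,::-1]
cv2.imwrite("pics/m6.png",v);cv2.imwrite("pics/top6.png",t[:,:,::-1])
print("target err tool",M.T@(np.array([.5565,-.2108,.1])-p),"cm/…", (y-19.5)/6)
```

```text
[ 0.5554 -0.2091  0.1325] 19.47357489152064
target err tool [0.0006 0.002  0.0325] cm/… -0.004404184746559754
```

View pics/m6.png

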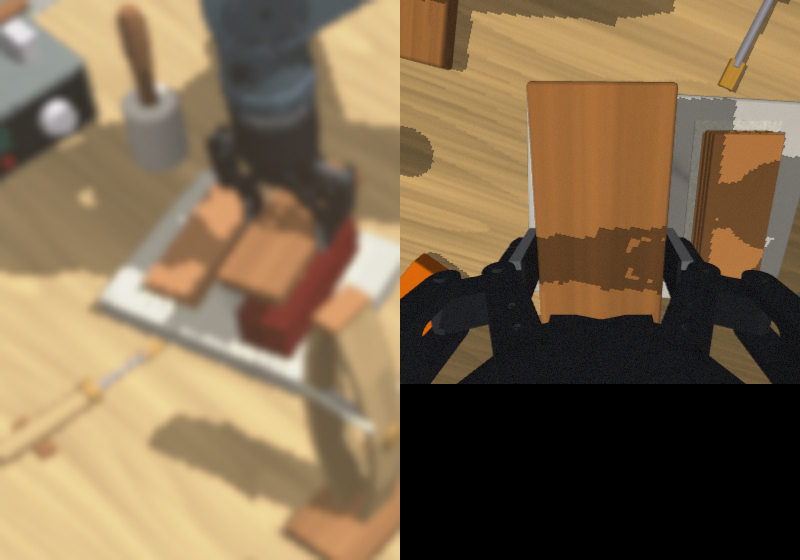

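The scene half of the picture shows the board held level above the red pile. The wrist half shows its far end at wrist pixel (258,82), with the tan pile well clear to the right. I'm checking where the board sits in the grip, then lowering it.

Run:
```python
from h import *
o,p,M=tool();c=cal("wrist")
for px in[(184,82),(333,82),(258,82)]:print(M.T@(plane([px],p[2]+.003,c)[0]-p))
```

```text
[ 0.0822 -0.0302 -0.0029]
[ 0.0822  0.0316 -0.0028]
[ 0.0822  0.0005 -0.0029]
```

Call:
send_rows(dr=[[0,0,0],[0,0,0],[0,0,0],[0,0,0],[0,0,0],[0,0,0],[0,0,0],[0,0,0]], xyz=[[0,0.2,1],[0,0.2,2],[0,0.2,3],[0,0.2,3.5],[0,0.2,3.7],[0,0.2,3.7],[0,0.2,3.7],[0,0.2,3.7]], jaw=[0,0,0,0,0,0,0,0])

```text
time_s: 18.55
eef_pos: [0.5577, -0.212, 0.098]
eef_rot: [0.0, 0.986, 0.169, 0.0]
wrist_force: [0.1, 0.1, -1.7]
opening: 0.731
grasp_force: 66.8
```

Call:
send_rows(dr=[[0,0,0],[0,0,0],[0,0,0],[0,0,0],[0,0,0],[0,0,0],[0,0,0],[0,0,0]], xyz=[[0,-0.1,0.15],[0,-0.1,0.3],[0,-0.1,0.4],[0,-0.1,0.5],[0,-0.1,0.6],[0,-0.1,0.7],[0,-0.1,0.7],[0,-0.1,0.7]], jaw=[0,0,0,0,0,0,0,0])

```text
time_s: 19.55
eef_pos: [0.5572, -0.211, 0.0919]
eef_rot: [0.0, 0.986, 0.169, -0.0]
wrist_force: [-4.3, 1.9, 7.7]
opening: 0.734
grasp_force: 68.0
```

Call:
send_rows(dr=[[0,0,0],[0,0,0],[0,0,0],[0,0,0],[0,0,0],[0,0,0],[0,0,0],[0,0,0]], xyz=[[0,0,0],[0,0,0],[0,0,0],[0,0,0],[0,0,-0.5],[0,0,-2],[0,0,-6],[0,0,-11]], jaw=[78,84,92,92,92,92,92,92])

```text
time_s: 20.55
eef_pos: [0.5567, -0.2107, 0.202]
eef_rot: [-0.0, 0.986, 0.169, -0.001]
wrist_force: [0.1, -0.6, -0.1]
opening: 0.919
grasp_force: 0.0
```

Call:
send_rows(dr=[[0,0,0],[0,0,0],[0,0,0],[0,0,0],[0,0,0],[0,0,0],[0,0,0],[0,0,0]], xyz=[[0,0,-4],[0,0,-8],[0,0,-11],[0,0,-11],[0,0,-11],[0,0,-11],[0,0,-11],[0,0,-11]], jaw=[92,92,92,92,92,92,92,92])

```text
time_s: 21.55
eef_pos: [0.557, -0.2109, 0.31]
eef_rot: [-0.0, 0.986, 0.169, -0.0]
wrist_force: [-0.1, 0.3, 1.2]
opening: 0.919
grasp_force: 0.0
```

Run:
```python
from h import *
o,p,M=tool();c=cal("wrist");im=ctrl.camera("wrist");cv2.imwrite("pics/w7.png",im[:,:,::-1]);np.save("c7.npy",c[2]);print(p)
h=cv2.cvtColor(im,cv2.COLOR_RGB2HSV)
q=proj([.5565,-.2108,.093],c)[0].astype(int);print(q,h[q[1],q[0]],h[q[1]-40,q[0]])
m=cv2.morphologyEx(boardmask(im),cv2.MORPH_OPEN,np.ones((3,3)))
k=blob(m,(q[0]-45,q[1]-130,q[0]+45,q[1]+130));print(cv2.boundingRect(k),cv2.contourArea(k))
for z in(.088,.093,.098):print(quad(cv2.convexHull(k),z,c))
rm=redmask(im);print("red px left",np.count_nonzero(rm[60:300,150:360]))
```

```text
[ 0.557  -0.2109  0.31  ]
[256 170] [ 14 169 148] [ 14 175 149]
(232, 102, 52, 129) 6164.5
(array([ 0.556 , -0.2114,  0.088 ]), [64.38406372070312, 167.56967163085938], np.float32(19.192642))
(array([ 0.557, -0.211,  0.093]), [63.45376968383789, 165.14834594726562], np.float32(19.192635))
(array([ 0.5579, -0.2107,  0.098 ]), [62.5234489440918, 162.72708129882812], np.float32(19.192635))
red px left 1
```

Call:
send_rows(dr=[[0,0,0.5],[0,0,1],[0,0,1.6],[0,0,2.2],[0,0,2.9],[0,0,3.6],[0,0,4.3],[0,0,4.3]], xyz=[[-2,-5,0],[-3.5,-10,0],[-5,-15,0],[-6.3,-20,0],[-5.5,-25,0],[-5,-30,0],[-4.5,-35,4],[-4,-37.4,8]], jaw=[80,70,60,50,50,50,50,50])

```text
time_s: 22.6
eef_pos: [0.3945, 0.1303, 0.2305]
eef_rot: [-0.0, 0.999, -0.055, 0.001]
wrist_force: [0.7, 0.0, -0.3]
opening: 0.498
grasp_force: 0.0
```

Call:
send_rows(dr=[[0,0,0],[0,0,0],[0,0,0],[0,0,0],[0,0,0],[0,0,0],[0,0,0],[0,0,0]], xyz=[[0,0,3],[0,0,6],[0,0,9],[0,0,10],[0,0,10],[0,0,10],[0,0,10],[0,0,10]], jaw=[50,50,50,50,50,50,50,50])

```text
time_s: 23.6
eef_pos: [0.3953, 0.1283, 0.1313]
eef_rot: [-0.0, 0.998, -0.055, 0.001]
wrist_force: [-0.1, -0.2, 0.1]
opening: 0.499
grasp_force: 0.0
```

Run:
```python
from h import *
o,p,M=tool();print(p,np.degrees(np.arctan2(M[1,0],M[0,0])))
c=cal("wrist");im=ctrl.camera("wrist");cv2.imwrite("pics/w8.png",im[:,:,::-1])
k=blob(barmask(im),(180,100,340,330));r=quad(k,.0595,c);print(cv2.boundingRect(k),r,"err tool",M.T@(r[0]-p), M.T@(np.array([.398,.1297,.055])-p))
```

```text
[0.3953 0.1283 0.1313] -6.329810685423781
(245, 152, 20, 107) (array([0.396 , 0.1302, 0.0595]), [14.27377700805664, 84.87252807617188], np.float32(-5.8865128)) err tool [ 0.0005 -0.0019  0.0718] [ 0.0025 -0.0017  0.0763]
```

Call:
send_rows(dr=[[0,0,0],[0,0,0],[0,0,0],[0,0,0],[0,0,0],[0,0,0],[0,0,0],[0,0,0]], xyz=[[0.1,-0.2,3],[0.1,-0.2,5.5],[0.1,-0.2,7],[0.1,-0.2,7.6],[0.1,-0.2,7.6],[0.1,-0.2,7.6],[0.1,-0.2,7.6],[0.1,-0.2,7.6]], jaw=[50,50,50,50,30,0,0,0])

```text
time_s: 24.65
eef_pos: [0.3966, 0.13, 0.0554]
eef_rot: [0.0, 0.998, -0.055, 0.001]
wrist_force: [-2.2, -2.3, 6.6]
opening: 0.162
grasp_force: 59.7
```

Call:
send_rows(dr=[[0,0,0],[0,0,0],[0,0,0],[0,0,0],[0,0,0],[0,0,0],[0,0,0],[0,0,0]], xyz=[[0,0,0],[0,0,0],[0,0,-0.5],[0,0,-2],[0,0,-5],[0,0,-9],[0,0,-14],[0,0,-16]], jaw=[0,0,0,0,0,0,0,0])

```text
time_s: 25.65
eef_pos: [0.3967, 0.1305, 0.2171]
eef_rot: [-0.0, 0.998, -0.055, 0.002]
wrist_force: [1.1, 0.3, -6.3]
opening: 0.161
grasp_force: 59.4
```

Call:
send_rows(dr=[[0,0,0],[0,0,-0.6],[0,0,-1.2],[0,0,-1.8],[0,0,-2.4],[0,0,-3],[0,0,-3.6],[0,0,-4.25]], xyz=[[1,4,0],[2.5,9,0],[4,14,0],[5.5,18.5,0],[9,22,0],[12.5,25.5,0],[16,29,0],[19.7,32.2,0]], jaw=[0,0,0,0,0,0,0,0])

```text
time_s: 26.65
eef_pos: [0.5563, -0.2122, 0.2131]
eef_rot: [-0.001, 0.986, 0.167, -0.001]
wrist_force: [0.0, -0.2, -6.9]
opening: 0.164
grasp_force: 59.7
```

Call:
send_rows(dr=[[0,0,0],[0,0,0],[0,0,0],[0,0,0],[0,0,0],[0,0,0],[0,0,0],[0,0,0]], xyz=[[0,0,1],[0,0,2.5],[0,0,4],[0,0,5],[0,0,5.5],[0,0,5.5],[0,0,5.5],[0,0,5.5]], jaw=[0,0,0,0,0,0,0,0])

```text
time_s: 27.65
eef_pos: [0.5567, -0.2118, 0.1603]
eef_rot: [0.0, 0.986, 0.167, 0.0]
wrist_force: [-0.5, -0.4, -7.4]
opening: 0.163
grasp_force: 59.8
```

Run:
```python
from h import *
o,p,M=tool();y=np.degrees(np.arctan2(M[1,0],M[0,0]));print(p,y,"err",M.T@(np.array([.557,-.211,.147])-p))
```

```text
[ 0.5567 -0.2118  0.1603] 19.17126391522823 err [ 0.0006 -0.0007  0.0133]
```

Call:
send_rows(dr=[[0,0,0],[0,0,0],[0,0,0],[0,0,0],[0,0,0],[0,0,0],[0,0,0],[0,0,0]], xyz=[[0,-0.1,0.3],[0,-0.1,0.5],[0,-0.1,0.7],[0,-0.1,0.8],[0,-0.1,0.9],[0,-0.1,0.9],[0,-0.1,0.9],[0,-0.1,0.9]], jaw=[0,0,0,0,0,0,0,0])

```text
time_s: 28.65
eef_pos: [0.556, -0.2106, 0.1507]
eef_rot: [0.0, 0.986, 0.167, 0.0]
wrist_force: [0.1, 0.6, -6.6]
opening: 0.158
grasp_force: 59.9
```

Call:
send_rows(dr=[[0,0,0],[0,0,0],[0,0,0],[0,0,0],[0,0,0],[0,0,0],[0,0,0],[0,0,0]], xyz=[[0,0,0.1],[0,0,0.15],[0,0,0.2],[0,0,0.25],[0,0,0.3],[0,0,0.3],[0,0,0.3],[0,0,0.3]], jaw=[0,0,0,0,0,0,0,0])

```text
time_s: 29.65
eef_pos: [0.5564, -0.2111, 0.1501]
eef_rot: [0.001, 0.986, 0.167, 0.0]
wrist_force: [-7.1, 2.3, 12.0]
opening: 0.165
grasp_force: 62.5
```

Call:
send_rows(dr=[[0,0,0],[0,0,0],[0,0,0],[0,0,0],[0,0,0],[0,0,0],[0,0,0],[0,0,0]], xyz=[[0,0,-0.1],[0,0,-0.15],[0,0,-0.15],[0,0,-0.15],[0,0,-0.15],[0,0,-0.15],[0,0,-0.15],[0,0,-0.15]], jaw=[0,0,0,0,15,25,40,50])

```text
time_s: 30.65
eef_pos: [0.5561, -0.2106, 0.1489]
eef_rot: [-0.0, 0.986, 0.167, 0.0]
wrist_force: [-0.3, -0.0, -0.1]
opening: 0.494
grasp_force: 0.0
```

Call:
send_rows(dr=[[0,0,0],[0,0,0],[0,0,0],[0,0,0],[0,0,0],[0,0,0],[0,0,0],[0,0,0]], xyz=[[0,0,0],[0,0,-1],[0,0,-3],[0,0,-6],[0,0,-10],[0,0,-15],[0,0,-17],[0,0,-17]], jaw=[50,50,50,50,50,50,50,50])

```text
time_s: 31.65
eef_pos: [0.557, -0.2112, 0.3231]
eef_rot: [0.002, 0.986, 0.167, 0.002]
wrist_force: [0.2, -0.0, 0.1]
opening: 0.502
grasp_force: 0.0
```

Run:
```python
from h import *
o,p,M=tool();print(p)
c=cal("wrist");im=ctrl.camera("wrist");cv2.imwrite("pics/w9.png",im[:,:,::-1])
k=blob(barmask(im),(200,100,320,280));print(cv2.boundingRect(k),"bar",quad(k,.1525,c))
h=cv2.cvtColor(im,cv2.COLOR_RGB2HSV)
m=boardmask(im)|(((h[...,1]<70)&(h[...,2]<110)).astype(np.uint8)*255)
q=proj([.557,-.211,.093],c)[0].astype(int);b=cv2.morphologyEx(boardmask(im),cv2.MORPH_OPEN,np.ones((3,3)))
x0,y0=q[0]-50,max(q[1]-130,0);ys,xs=np.nonzero(b[y0:q[1]+100,x0:q[0]+50])
hull=cv2.convexHull(np.c_[xs+x0,ys+y0].astype(np.int32));print("board",cv2.boundingRect(hull),quad(hull,.093,c))
print("red px",np.count_nonzero(redmask(im)[60:300,150:360]))
```

```text
[ 0.557  -0.2112  0.3231]
(249, 142, 25, 76) bar (array([ 0.5548, -0.2116,  0.1525]), [27.094497680664062, 85.36581420898438], np.float32(29.020905))
board (232, 104, 50, 124) (array([ 0.5566, -0.2113,  0.093 ]), [62.88060760498047, 164.29710388183594], np.float32(19.014267))
red px 6
```

Run:
```python
from h import *
c=cal("wrist");im=cv2.imread("pics/w9.png")[:,:,::-1].copy();h=cv2.cvtColor(im,cv2.COLOR_RGB2HSV)
g=((h[...,1]<70)&(h[...,2]<110)).astype(np.uint8)*255
k=cv2.convexHull(blob(g,(225,110,290,240)));print("block",cv2.boundingRect(k),quad(k,.115,c))
m=cv2.morphologyEx(barmask(im),cv2.MORPH_OPEN,np.ones((7,5)));k=blob(m,(225,110,290,240));print("bar",cv2.boundingRect(k),quad(k,.1525,c))
```

```text
block (233, 133, 46, 79) (array([ 0.5546, -0.2107,  0.115 ]), [54.52943420410156, 98.06977844238281], np.float32(19.19217))
bar (250, 143, 12, 75) (array([ 0.5538, -0.2107,  0.1525]), [12.552430152893066, 83.78622436523438], np.float32(19.186035))
```

The weight is about 3 mm from the board's centre and in line with it (19.2° against 19.0°). The board is within about 1 mm of the pile centre. I'm handing the job in.

```bash
python3 -c "
from bench import ctrl
print(ctrl.hand_in())"
```

```text
the job is handed in; nothing more can be done
None
```

The board lies square and centred on the red pile (within about 1 mm by measurement), the iron stands lengthways about 3 mm from the board's middle, both are released, and the job was handed in at about 32 s; no verdict was returned.

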